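Unstack a beaker onto the scale

TASK

The next batch is to be weighed out: work the top beaker loose from the stack of wide white beakers, lift it straight off and stand it upright in the middle of the scale's round pan. Keep it upright on the way and set it down rather than dropping it. Leave the stack of slim beakers as it is.

Things in the scene. Friction and masses are not known exactly. Their poses are not given: they have to be found in the camera images.
- wide_beaker_mid (a point): Centre (half-way up) of the top beaker of the wide stack: open, tapered, white plastic, 92 mm high, 62 mm across at the rim, 42 mm at the foot, wall 2.5 mm, 40 to 65 g; z up, foot 46 mm below this point. Nested in a like beaker that is fixed: only its top 40 mm, 52 to 62 mm across, stick out. It sticks: a straight upward pull must overcome 3 to 6 N over the first 8 mm.
- wide_stack_mouth (a point): Centre of the mouth of the fixed beaker that holds it, 62 mm across, 144 mm above the table, 40 mm below the top beaker's rim; fingers reaching below this level hit its rim. z up. The stack (two fixed beakers in a round steel stand 86 mm across, and the loose one) may be the left, right or middle one of the two stacks and the scale.
- pan (a point): Centre of the upper face of the scale's flat round steel pan, 120 mm across, 58 mm above the table. The scale is a fixed grey box 200 x 140 x 44 mm; its black display lies on the robot's side, the pan centre 25 mm from the box's centre, away from the display. z up.
- slim_beaker_mid (a point): Centre (half-way up) of the loose top beaker of the other stack, of slim white beakers: 80 mm high, 46 mm across at the rim, 30 mm at the foot, nested in three fixed ones. This stack is a little taller than the wide one (rim 206 mm above the table, against 184 mm). To be left alone.
Mind the look-alikes: they are no part of the job. What is shaped like the part that bears pan but pink is not meant.

How it is judged:
By the outcome, as a careful person would: the job done as asked, in the order asked, and still so for the second after the job is handed in, with the robot touching nothing.
It also fails if it takes over 43 s, if anything falls off the work surface, if the arm or the gripper's body presses on something with over 40 N, if the wrist force passes 120 N, or if a joint passes its speed limit or range.

ROBOT

A 6-joint arm with a two-finger parallel gripper is mounted at the origin on the work surface. World frame = base frame: x ahead of the robot, y to its left, z up, the work surface at z = 0. Lengths are in m, angles in degrees, forces in N, time in s.
With the tool pointing down it reaches from about 0.325 to 0.775 m from the base axis. Payload 5.5 kg.
Tool frame: the origin (TCP) lies between the finger pads; the fingertips stand 19 mm ahead of it and the grasp point (between the pads) is the TCP; x points along the fingers, y is the direction in which the jaws open and shut, and the axes are right-handed (so a half turn about x gives the same grasp; the last joint's range is limited). The gripper opens to 88 mm and grips with 3 to 60 N. Pads are 20 mm wide; open, the fingers measure 115 mm over their backs; the gripper's body (75 mm by 178 mm) begins 61 mm behind the grasp point.
Start: joints at [65.048, 5.22, 70.514, -0, 104.267, -3.249], TCP at [0.222, 0.557, 0.242] pointing down, gripper open.
Joint ranges: [-164.24, 164.24], [-49.07, 125.15], [9.68, 141.18], [-86.29, 266.29], [3.28, 154.24], [-151.56, 151.56]. Speed limits (degrees/s): [147.25, 147.25, 172.46, 180, 180, 180].

INTERFACE

Orientations are given as a 3x3 rotation matrix whose columns are the frame's x, y, z axes.
In Python, from bench import bot gives the robot as it stands. The module is installed in compiled form; this text tells all that it offers.
- The arm moves only by the tool servo_tool, never from a script. Its argument "commands" is a list of rows, each a list of 3 entries, a list of its own where there are three numbers: the shift along the tool's x, y, z in m, then the turn, a rotation vector about the tool's x, y, z in rad, then the finger opening in m, from 0 to 0.0878. In form: [[[dx, dy, dz], [ax, ay, az], gripper], ...]. A call has 1 to 10 rows; each row shifts and turns the commanded pose from where the row before left it, along the tool's axes as they then stand; what a row does not reach is not made up. A row lasts 1/12 s, in which the tool goes at most 41.7 mm and 7.16 degrees, less where a joint would pass 70% of its speed; a pose out of reach is approached as far as the arm can. A call is refused whole if a number of a shift passes 0.0417 or a number of a turn 0.125, either way. A call with a gripper value outside its range is refused whole. The fingers move at their own pace and stop on an object; "squeeze" is the grip in N (left out, the last holds). Time passes only in rows, so rows that do not move let the fingers close. It gives the time, the measured TCP pose, the force and the opening at its end, in the units of the state.
- bot.state(): the state, without advancing time (a new reading comes with each control period).
- bot.grab_frame(name): name is "scene" or "side" or "wrist"; returns the picture (420x560x3 uint8, red, green, blue); there is no depth.
- bot.camera_model(name): a dict with "fx", "fy", "cx", "cy" (pixels), "k1" (the pictures are not rectified: a ray, as slopes to the right and down, at radius r is drawn at 1 + k1 r^2 times it, then the intrinsics apply), "world_to_cam" (4x4, takes a point from world to camera coordinates); the wrist camera has in their place "T_tool_cam" (4x4, takes a point from camera to tool coordinates, whose origin is the TCP and whose axes are the tool frame's). Camera axes: x right, y down, z forward; pixel columns grow to the right and rows downward; lengths in m; the calibration is good to about 2 mm. A picture is of the moment at which its call begins: read the wrist's pose just before it. camera_model takes no time and is no camera call.
- bot.close_job(): hands the job in, once; it reports no verdict.
The state is a dict: "clock": time; "joint_positions": joint angles; "qvel": joint speeds; "joint_torque": joint torques, N m; "tcp_pos": TCP position; "tool_rot": TCP orientation; "wrist_force": force on the tool from outside, world axes, zero at the start; "ft_torque": the same for the moment, N m; "finger_gap": finger opening in m.
Only numpy, scipy, OpenCV 4.12 (cv2) and the standard library are available. Lean on these libraries where they do the work, as an engineer would, in place of code of your own. Each camera call takes 0.05 s, during which the arm holds its last target. There are 200 camera calls.

## Working session

There is one attempt and no reset: what is moved stays moved. The work goes in short steps, Python scripts to look and compute and a tool call to move; the robot and the scene stay as the last step left them, time stands still between calls to the robot, and variables do not carry over. Pictures are saved under pics/ and viewed, about 8 in all and at most 12, crops included, and the job is handed in when it is done.

Besides the shell and the picture viewer there is one more tool, called after ">>>" by a JSON object that holds its "name" and its "arguments", one argument or row to a line. servo_tool: Moves the arm, as the interface text tells. Its arguments: {"type":"object","properties":{"commands":{"type":"array","items":{"type":"array"}},"squeeze":{"type":"number"}},"required":["commands"]}

```bash
mkdir -p pics
python3 - <<'E'
from bench import bot
import cv2
s=bot.state();print(s['clock'],s['tcp_pos'],s['tool_rot'],s['finger_gap'])
for n in('scene','side'):
    cv2.imwrite(f'pics/{n}0.png',bot.grab_frame(n)[:,:,::-1]);print(n,bot.camera_model(n))
print(bot.camera_model('wrist'))
E
```

```text
0.0 [0.22178426 0.55724379 0.24052143] [[-8.00673966e-04  3.69786275e-01  9.29116499e-01]
 [-1.72272119e-03  9.29114909e-01 -3.69787127e-01]
 [-9.99998196e-01 -1.89668760e-03 -1.06879468e-04]] 0.08775924134728375
scene {'fx': 380.0795015206578, 'fy': 380.0795015206578, 'cx': 277.2178659292888, 'cy': 209.23033918120805, 'k1': -0.04448670565474597, 'world_to_cam': array([[-0.2427465 ,  0.97007871, -0.00462863,  0.08301014],
       [ 0.68158133,  0.16715559, -0.71239448, -0.21108418],
       [-0.69030502, -0.17608606, -0.70176398,  1.25598838],
       [ 0.        ,  0.        ,  0.        ,  1.        ]])}
side {'fx': 387.8511129276725, 'fy': 387.8511129276725, 'cx': 274.0400581569824, 'cy': 204.5664581725264, 'k1': -0.0892529639417298, 'world_to_cam': array([[ 0.87884038, -0.47707699, -0.00609337, -0.33653854],
       [-0.28446784, -0.51368978, -0.80944478,  0.22980721],
       [ 0.38303738,  0.71310613, -0.58716438,  0.91974371],
       [ 0.        ,  0.        ,  0.        ,  1.        ]])}
{'fx': 336.0638754263123, 'fy': 336.0638754263123, 'cx': 276.29339035814, 'cy': 202.87093565107466, 'k1': -0.07957193514895225, 'T_tool_cam': array([[-4.83913302e-04, -2.88094231e-01,  9.57601942e-01,
        -1.43093309e-01],
       [ 9.99999869e-01, -3.00433893e-04,  4.14953175e-04,
         5.06765067e-05],
       [ 1.68150464e-04,  9.57602017e-01,  2.88094338e-01,
        -7.85980759e-02],
       [ 0.00000000e+00,  0.00000000e+00,  0.00000000e+00,
         1.00000000e+00]])}
```

View pics/scene0.png

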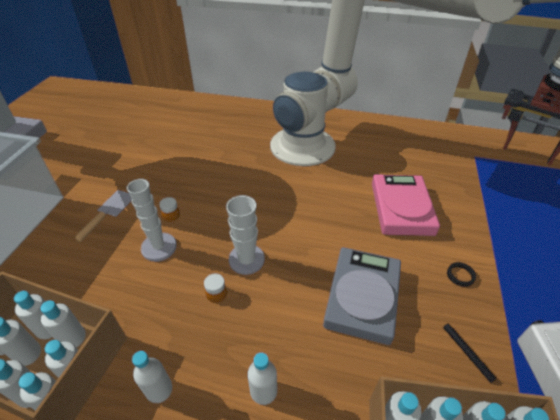

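View pics/side0.png

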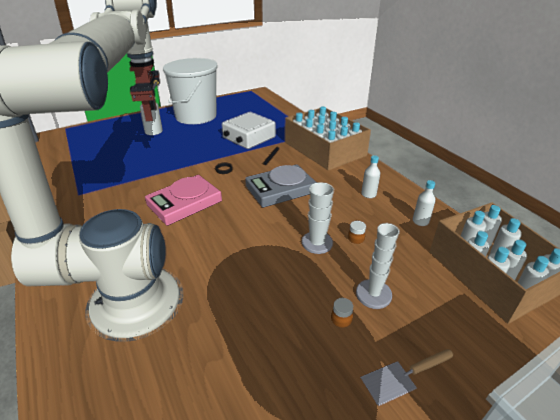

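Candidates: scene stacks at (242,203), which has 3 tiers and is wider, and at (140,187), which has 4 tiers and is slimmer. In the side view they are at (320,190) and (387,232). The first fits the wide stack. There are two scales: the grey one, pan at scene (365,294), side (289,175), and the pink look-alike. The grey one is meant. I'll confirm in an enlarged crop.

Run:
```python
import cv2,numpy as np
a=cv2.imread('pics/scene0.png');b=cv2.imread('pics/side0.png')
# left: scene 120..420 x 170..350 ; right side 240..420 x150..320
A=cv2.resize(a[170:350,120:420],None,fx=2.66667,fy=2.66667,interpolation=cv2.INTER_CUBIC)
cv2.imwrite('pics/c1.png',A)
B=cv2.resize(b[150:320,240:420],None,fx=3.5,fy=3.5,interpolation=cv2.INTER_CUBIC)
cv2.imwrite('pics/c2.png',B);print(A.shape,B.shape)
```

```text
(480, 800, 3) (595, 630, 3)
```

View pics/c1.png

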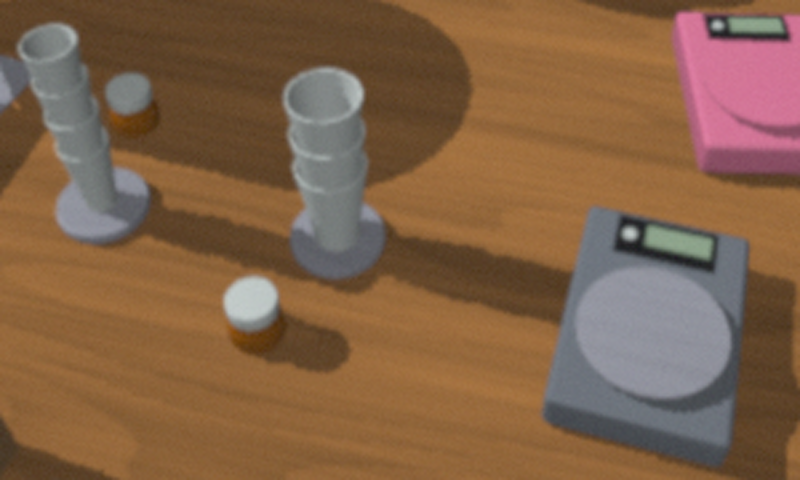

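View pics/c2.png

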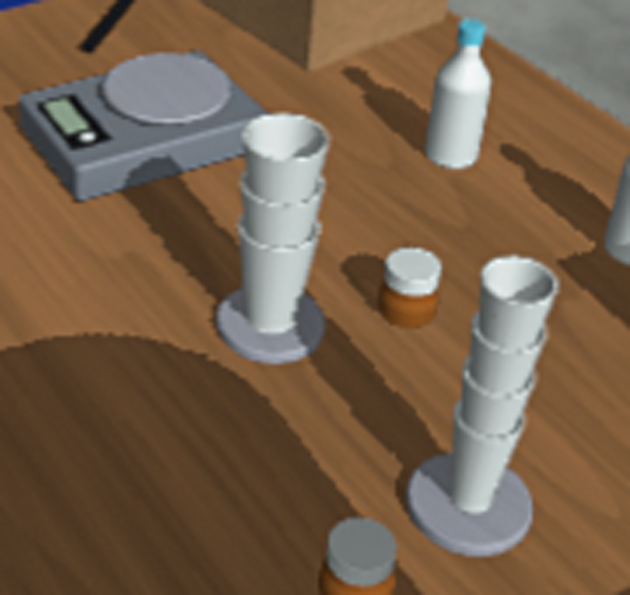

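The crops confirm it. The wide stack (3 tiers) has its rim at scene crop x 284–363, y 70–120. The slim stack (4 tiers) is on its left, and the grey scale's pan is at x 574–732, y 266–398. In the side crop the wide rim spans 243–327 / 115–165 and the pan 103–231 / 53–122.

```bash
cat > h.py <<'E'
from bench import bot
import numpy as np
from scipy.optimize import least_squares
t=np.linspace(0,2*np.pi,361)
def circ(x,y,z,r): return np.c_[x+r*np.cos(t),y+r*np.sin(t),0*t+z]
def proj(P,m,W):
    c=P@W[:3,:3].T+W[:3,3]; s=c[:,:2]/c[:,2:]; s=s*(1+m['k1']*(s**2).sum(1,keepdims=True))
    return s*[m['fx'],m['fy']]+[m['cx'],m['cy']]
def ext(p): return np.r_[p[:,0].min(),p[:,0].max(),p[:,1].min(),p[:,1].max()]
def fit(obs,z,r,x0=(.5,0)):
    return least_squares(lambda q:np.concatenate([ext(proj(circ(*q,z,r),m,W))-e for m,W,e in obs]),x0)
E
python3 - <<'E'
from h import *
C={n:bot.camera_model(n) for n in('scene','side')}
sc=lambda e:np.array([120,120,170,170])+np.array(e)/2.66667
sd=lambda e:np.array([240,240,150,150])+np.array(e)/3.5
for nm,z,r,a,b in(('wide',.184,.031,(284,363,70,120),(243,327,115,165)),('pan',.058,.060,(574,732,266,398),(103,231,53,122)),('slim',.206,.023,(20,79,25,67),(481,555,257,303))):
    o1=(C['scene'],C['scene']['world_to_cam'],sc(a));o2=(C['side'],C['side']['world_to_cam'],sd(b))
    for o in([o1],[o2],[o1,o2]):
        f=fit(o,z,r);print(nm,f.x.round(4),np.hypot(*f.x).round(3),f.fun.round(1))
E
```

```text
wide [ 0.4989 -0.0367] 0.5 [-0.1  0.1 -1.1  0.9]
wide [ 0.4948 -0.0447] 0.497 [-0.4  0.4  0.2 -0.3]
wide [ 0.4979 -0.0386] 0.499 [-0.9 -0.6 -1.5  0.4 -0.7 -0.  -1.2 -1.9]
pan [0.5655 0.2426] 0.615 [ 0.3 -0.3 -0.1  0.1]
pan [0.562  0.2354] 0.609 [-0.1  0.1  0.3 -0.2]
pan [0.5653 0.2419] 0.615 [-0.  -0.7 -0.3 -0.  -0.1 -0.2 -0.8 -1.5]
slim [ 0.5194 -0.2565] 0.579 [-0.   0.   0.7 -0.7]
slim [ 0.5128 -0.2643] 0.577 [-0.5  0.5 -0.5  0.4]
slim [ 0.5161 -0.2603] 0.578 [-0.8 -0.8 -0.5 -2.  -0.6  0.4 -2.  -1.2]
```

The two cameras differ by about 8 mm, so the wrist camera will refine this from close by. I'll travel to a hover over the wide stack.

>>> {"name": "servo_tool", "arguments": {
  "commands": [
    [[-0.001,-0.0225,0.0238],[0,0,0],0.0878],
    [[-0.001,-0.0225,0.0238],[0,0,0],0.0878],
    [[-0.001,-0.0225,0.0238],[0,0,0],0.0878],
    [[-0.001,-0.0225,0.0238],[0,0,0],0.0878],
    [[-0.001,-0.0225,0.0238],[0,0,0],0.0878],
    [[-0.001,-0.0225,0.0238],[0,0,0],0.0878],
    [[-0.001,-0.0225,0.0238],[0,0,0],0.0878],
    [[-0.001,-0.0225,0.0238],[0,0,0],0.0878],
    [[-0.001,-0.0225,0.0238],[0,0,0],0.0878],
    [[-0.001,-0.0225,0.0238],[0,0,0],0.0878]
  ]
}}

```text
clock: 0.93
tcp_pos: [0.36, 0.2589, 0.2513]
tool_rot: [[-0.0, 0.369, 0.929], [-0.0, 0.929, -0.369], [-1.0, -0.0, -0.0]]
wrist_force: [0.1, -0.1, -0.4]
finger_gap: 0.0876
```

>>> {"name": "servo_tool", "arguments": {
  "commands": [
    [[-0.001,-0.0225,0.0238],[0,0,0],0.0878],
    [[-0.001,-0.0225,0.0238],[0,0,0],0.0878],
    [[-0.001,-0.0225,0.0238],[0,0,0],0.0878],
    [[-0.001,-0.0225,0.0238],[0,0,0],0.0878],
    [[-0.001,-0.0225,0.0238],[0,0,0],0.0878],
    [[-0.001,-0.0225,0.0238],[0,0,0],0.0878],
    [[-0.001,-0.0225,0.0238],[0,0,0],0.0878],
    [[-0.001,-0.0225,0.0238],[0,0,0],0.0878],
    [[-0.001,-0.0225,0.0238],[0,0,0],0.0878],
    [[0,0,0],[0,0,0],0.0878]
  ]
}}

```text
clock: 1.77
tcp_pos: [0.485, -0.0114, 0.2594]
tool_rot: [[-0.001, 0.375, 0.927], [-0.002, 0.927, -0.375], [-1.0, -0.002, -0.001]]
wrist_force: [0.5, 0.3, 0.2]
finger_gap: 0.0879
```

Run:
```python
from bench import bot
import cv2,numpy as np,pickle
s=bot.state();f=bot.grab_frame('wrist');cv2.imwrite('pics/w1.png',f[:,:,::-1]);pickle.dump(s,open('w1.pkl','wb'))
print(s['clock'],s['tcp_pos'],s['tool_rot'],s['wrist_force'],s['qvel'])
```

```text
1.7667 [ 0.48504586 -0.01137834  0.25943528] [[-1.49446927e-03  3.74647419e-01  9.27166155e-01]
 [-1.90959891e-03  9.27164430e-01 -3.74649800e-01]
 [-9.99997060e-01 -2.33041809e-03 -6.70192447e-04]] [0.48722566 0.34398101 0.18497039] [ 4.13119883 -1.85978477  1.61754155  2.53387705  1.73558183  5.0647983 ]
```

View pics/w1.png

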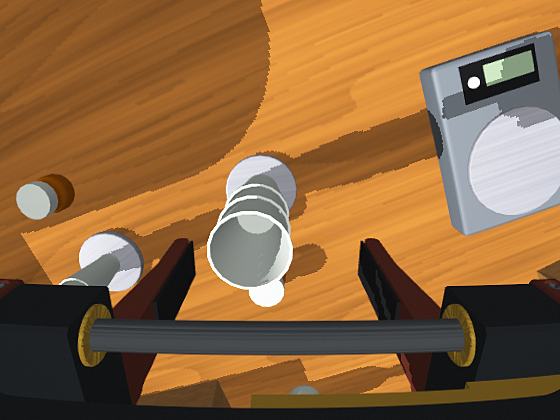

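The wrist picture shows the wide rim from about x 207 to 293 and y 210 to 289, with the mouth of the nest behind it. The grey scale's pan is at the right, left edge x 467, y 107–217.

```bash
cat >> h.py <<'E'
def wristW(s):
    T=np.eye(4);T[:3,:3]=s['tool_rot'];T[:3,3]=s['tcp_pos']
    return np.linalg.inv(T@bot.camera_model('wrist')['T_tool_cam'])
E
python3 - <<'E'
from h import *
import pickle
s=pickle.load(open('w1.pkl','rb'));m=bot.camera_model('wrist');W=wristW(s)
f=fit([(m,W,np.r_[207,293,210,289])],.184,.031);print(f.x,f.fun)
k=lambda q:(ext(proj(circ(*q,.058,.06),m,W))-np.r_[467,0,107,217])[[0,2,3]]
g=least_squares(k,(.56,.24));print(g.x,g.fun)
n=bot.state();print(n['tcp_pos'],np.array(n['tool_rot']).T@(np.r_[f.x,.2594]-n['tcp_pos']))
E
```

```text
[ 0.49932844 -0.03742027] [-0.51738732  0.51168481 -0.27378346  0.37194737]
[0.5659913  0.23955074] [-0.0156802   0.31788082 -0.37474351]
[ 0.48431794 -0.00921195  0.25959052] [ 0.00016742 -0.02055178  0.02446747]
```

The wrist fit agrees with the scene camera: wide at (0.499, −0.037), pan at (0.566, 0.241). I'll centre the gripper and descend.

>>> {"name": "servo_tool", "arguments": {
  "commands": [
    [[0,-0.0105,0.0125],[0,0,0],0.0878],
    [[0,-0.01,0.012],[0,0,0],0.0878],
    [[0,0,0],[0,0,0],0.0878],
    [[0,0,0],[0,0,0],0.0878],
    [[0.015,0,0],[0,0,0],0.0878],
    [[0.015,0,0],[0,0,0],0.0878],
    [[0.01,0,0],[0,0,0],0.0878],
    [[0,0,0],[0,0,0],0.0878],
    [[0,0,0],[0,0,0],0.0878]
  ]
}}

```text
clock: 2.57
tcp_pos: [0.4986, -0.0342, 0.2203]
tool_rot: [[-0.001, 0.369, 0.929], [0.0, 0.929, -0.369], [-1.0, -0.0, -0.001]]
wrist_force: [0.4, 0.1, 0.7]
finger_gap: 0.0878
```

Run:
```python
from bench import bot
import cv2,numpy as np
s=bot.state();print(s['clock'],s['tcp_pos'],np.abs(s['qvel']).max())
d=np.r_[.4993,-.0374,.172]-s['tcp_pos'];print(np.array(s['tool_rot']).T@d)
f=bot.grab_frame('wrist');cv2.imwrite('pics/w2.png',f[:,:,::-1])
```

```text
2.5667 [ 0.49860612 -0.03420526  0.2203374 ] 1.8905496184905888
[ 0.04833542 -0.0027104   0.0018797 ]
```

View pics/w2.png

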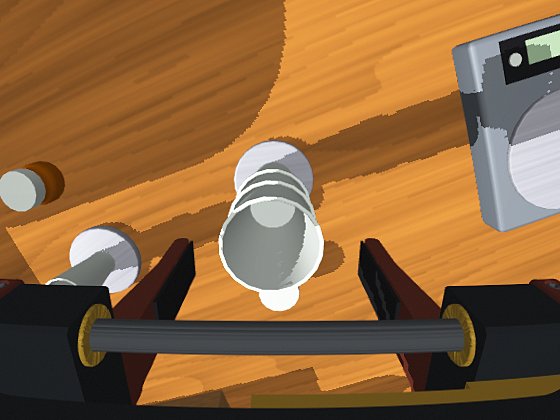

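The rim is now at x 219–324, bottom y 295, which is 2–3 mm to the −y side of the jaw middle. That matches the computed correction.

>>> {"name": "servo_tool", "arguments": {
  "commands": [
    [[0,-0.0027,0.0019],[0,0,0],0.0878],
    [[0.012,0,0],[0,0,0],0.0878],
    [[0.012,0,0],[0,0,0],0.0878],
    [[0.012,0,0],[0,0,0],0.0878],
    [[0.01,0,0],[0,0,0],0.0878],
    [[0,0,0],[0,0,0],0.0878],
    [[0,0,0],[0,0,0],0.0878],
    [[0,0,0],[0,0,0],0.0878],
    [[0,0,0],[0,0,0],0.0878]
  ]
}}

```text
clock: 3.37
tcp_pos: [0.5002, -0.0383, 0.1754]
tool_rot: [[0.001, 0.37, 0.929], [-0.0, 0.929, -0.37], [-1.0, 0.0, 0.001]]
wrist_force: [-0.3, 0.2, -0.0]
finger_gap: 0.0879
```

>>> {"name": "servo_tool", "arguments": {
  "commands": [
    [[0.002,0,0],[0,0,0],0.075],
    [[0,0,0],[0,0,0],0.068],
    [[0,0,0],[0,0,0],0.064],
    [[0,0,0],[0,0,0],0.06],
    [[0,0,0],[0,0,0],0.056],
    [[0,0,0],[0,0,0],0.045],
    [[0,0,0],[0,0,0],0.045],
    [[0,0,0],[0,0,0],0.045],
    [[0,0,0],[0,0,0],0.045]
  ],
  "squeeze": 25
}}

```text
clock: 4.12
tcp_pos: [0.4999, -0.0383, 0.1728]
tool_rot: [[0.0, 0.37, 0.929], [-0.0, 0.929, -0.37], [-1.0, 0.0, 0.0]]
wrist_force: [-0.3, 0.6, 0.5]
finger_gap: 0.0605
```

Gripped at 60.5 mm, against about 59 mm expected, with little side force. Now a slow straight pull.

>>> {"name": "servo_tool", "arguments": {
  "commands": [
    [[-0.001,0,0],[0,0,0],0.045],
    [[-0.001,0,0],[0,0,0],0.045],
    [[-0.001,0,0],[0,0,0],0.045],
    [[-0.001,0,0],[0,0,0],0.045],
    [[-0.001,0,0],[0,0,0],0.045],
    [[-0.001,0,0],[0,0,0],0.045],
    [[-0.001,0,0],[0,0,0],0.045],
    [[-0.001,0,0],[0,0,0],0.045]
  ]
}}

```text
clock: 4.78
tcp_pos: [0.4998, -0.0383, 0.1806]
tool_rot: [[-0.0, 0.37, 0.929], [-0.0, 0.929, -0.37], [-1.0, -0.0, -0.0]]
wrist_force: [0.8, -1.1, -6.3]
finger_gap: 0.0603
```

>>> {"name": "servo_tool", "arguments": {
  "commands": [
    [[-0.001,0,0],[0,0,0],0.045],
    [[-0.001,0,0],[0,0,0],0.045],
    [[-0.001,0,0],[0,0,0],0.045],
    [[-0.001,0,0],[0,0,0],0.045],
    [[-0.002,0,0],[0,0,0],0.045],
    [[-0.003,0,0],[0,0,0],0.045],
    [[-0.004,0,0],[0,0,0],0.045],
    [[-0.005,0,0],[0,0,0],0.045],
    [[-0.006,0,0],[0,0,0],0.045],
    [[-0.006,0,0],[0,0,0],0.045]
  ]
}}

```text
clock: 5.62
tcp_pos: [0.4999, -0.0383, 0.2114]
tool_rot: [[0.0, 0.37, 0.929], [-0.0, 0.929, -0.37], [-1.0, 0.0, 0.0]]
wrist_force: [0.8, 1.4, -0.2]
finger_gap: 0.0601
```

>>> {"name": "servo_tool", "arguments": {
  "commands": [
    [[-0.007,0,0],[0,0,0],0.045],
    [[-0.007,0,0],[0,0,0],0.045],
    [[-0.007,0,0],[0,0,0],0.045],
    [[-0.007,0,0],[0,0,0],0.045],
    [[-0.007,0,0],[0,0,0],0.045],
    [[-0.007,0,0],[0,0,0],0.045],
    [[-0.007,0,0],[0,0,0],0.045],
    [[-0.005,0,0],[0,0,0],0.045],
    [[0,0,0],[0,0,0],0.045],
    [[0,0,0],[0,0,0],0.045]
  ]
}}

```text
clock: 6.45
tcp_pos: [0.5, -0.0383, 0.2649]
tool_rot: [[0.0, 0.37, 0.929], [-0.0, 0.929, -0.37], [-1.0, 0.0, 0.0]]
wrist_force: [-0.5, 0.1, -1.1]
finger_gap: 0.0606
```

Run:
```python
from bench import bot
import cv2,numpy as np
s=bot.state();print(s['clock'],s['tcp_pos'])
a=bot.grab_frame('scene');b=bot.grab_frame('wrist')
A=cv2.resize(a[110:310,130:430],None,fx=1.3,fy=1.3);B=cv2.resize(b[:,:],None,fx=.65,fy=.65)
h=max(A.shape[0],B.shape[0]);p=lambda i:cv2.copyMakeBorder(i,0,h-i.shape[0],0,0,0)
cv2.imwrite('pics/l1.png',np.hstack([p(A),p(B)])[:,:,::-1])
d=np.r_[.5657,.2412,0]-s['tcp_pos'];print(np.array(s['tool_rot']).T@d)
```

```text
6.45 [ 0.50001634 -0.0382674   0.26489825]
[ 0.26491114  0.28391582 -0.0424422 ]
```

View pics/l1.png

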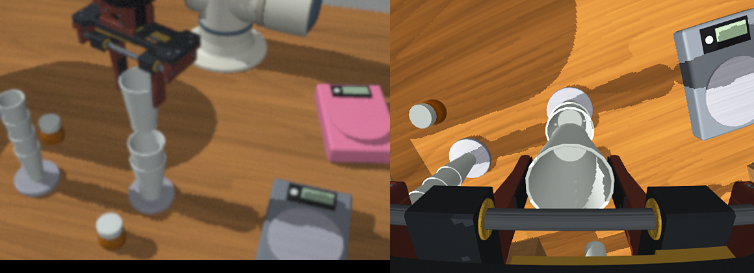

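The beaker is free: its foot is about 40 mm above the mouth and the two fixed beakers stay put. The slim stack is untouched. I'll carry it to above the pan with ramps.

>>> {"name": "servo_tool", "arguments": {
  "commands": [
    [[0,0.005,-0.0008],[0,0,0],0.045],
    [[0,0.01,-0.0015],[0,0,0],0.045],
    [[0,0.015,-0.0022],[0,0,0],0.045],
    [[0,0.018,-0.0027],[0,0,0],0.045],
    [[0,0.018,-0.0027],[0,0,0],0.045],
    [[0,0.018,-0.0027],[0,0,0],0.045],
    [[0,0.018,-0.0027],[0,0,0],0.045],
    [[0,0.018,-0.0027],[0,0,0],0.045],
    [[0,0.018,-0.0027],[0,0,0],0.045],
    [[0,0.018,-0.0027],[0,0,0],0.045]
  ]
}}

```text
clock: 7.38
tcp_pos: [0.5358, 0.1172, 0.2643]
tool_rot: [[-0.001, 0.369, 0.929], [0.0, 0.929, -0.369], [-1.0, -0.0, -0.001]]
wrist_force: [0.3, -0.5, -0.6]
finger_gap: 0.0606
```

>>> {"name": "servo_tool", "arguments": {
  "commands": [
    [[0.004,0.018,-0.0027],[0,0,0],0.045],
    [[0.006,0.018,-0.0027],[0,0,0],0.045],
    [[0.008,0.018,-0.0027],[0,0,0],0.045],
    [[0.01,0.018,-0.0027],[0,0,0],0.045],
    [[0.01,0.018,-0.0027],[0,0,0],0.045],
    [[0.01,0.015,-0.0022],[0,0,0],0.045],
    [[0.007,0.01,-0.0015],[0,0,0],0.045],
    [[0.005,0.008,-0.0012],[0,0,0],0.045],
    [[0,0.005,-0.0008],[0,0,0],0.045],
    [[0,0,0],[0,0,0],0.045]
  ]
}}

```text
clock: 8.22
tcp_pos: [0.5653, 0.2421, 0.2044]
tool_rot: [[-0.001, 0.369, 0.929], [-0.0, 0.929, -0.369], [-1.0, -0.0, -0.001]]
wrist_force: [-0.2, -0.3, -0.8]
finger_gap: 0.0603
```

>>> {"name": "servo_tool", "arguments": {
  "commands": [
    [[0,0,0],[0,0,0],0.045],
    [[0,0,0],[0,0,0],0.045],
    [[0,0,0],[0,0,0],0.045]
  ]
}}

```text
clock: 8.47
tcp_pos: [0.5656, 0.2408, 0.2056]
tool_rot: [[0.001, 0.371, 0.929], [0.0, 0.929, -0.371], [-1.0, 0.001, 0.001]]
wrist_force: [-0.5, 0.2, -1.9]
finger_gap: 0.0605
```

Run:
```python
from h import *
import cv2
s=bot.state();p=np.array(s['tcp_pos']);R=np.array(s['tool_rot']);print(s['clock'],p,np.abs(s['qvel']).max())
print(R.T@(np.r_[.5657,.2412,.139]-p))
a=bot.grab_frame('scene');b=bot.grab_frame('wrist')
A=cv2.resize(a[200:360,300:440],None,fx=2.8,fy=2.8,interpolation=2);B=cv2.resize(b[110:340,170:390],None,fx=448/230,fy=448/230,interpolation=2)[:, :400]
cv2.imwrite('pics/p1.png',np.hstack([A,B])[:,:,::-1]);print(A.shape,B.shape)
m=bot.camera_model('wrist');W=wristW(s);ms=bot.camera_model('scene')
for nm,mm,WW,o,k in(('wr',m,W,(170,110),448/230),('sc',ms,ms['world_to_cam'],(300,200),2.8)):
  for dz,r in((.011,.031),(-.081,.021)):
    e=ext(proj(circ(p[0],p[1],p[2]+dz,r),mm,WW)); print(nm,dz,((e-[o[0],o[0],o[1],o[1]])*k+(np.r_[392,392,0,0] if nm=='wr' else 0)).round(0))
  e=ext(proj(circ(.5657,.2412,.058,.06),mm,WW));print('pan',((e-[o[0],o[0],o[1],o[1]])*k+(np.r_[392,392,0,0] if nm=='wr' else 0)).round(0))
```

```text
8.4667 [0.5656202  0.2407779  0.20560128] 0.2350672360144832
[ 0.06660146  0.00036751 -0.00015834]
(448, 392, 3) (448, 400, 3)
wr 0.011 [463. 734. 216. 454.]
wr -0.081 [541. 656. 154. 263.]
pan [469. 730.  29. 281.]
sc 0.011 [169. 268.  85. 160.]
sc -0.081 [163. 224. 183. 233.]
pan [ 98. 262. 195. 334.]
```

View pics/p1.png

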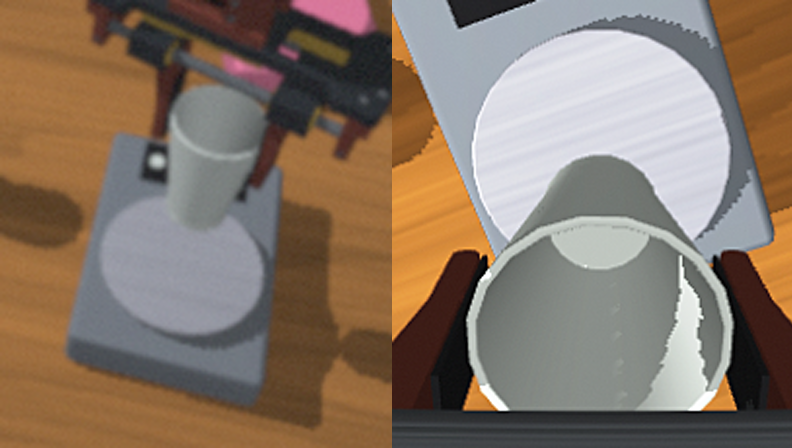

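The wrist overlay matches prediction within 1–2 mm: rim 467–734, top y 216; foot top edge y 154; pan 471–731, top y 29. So the beaker is upright and over the pan centre. I'll lower it, slowly at the end.

>>> {"name": "servo_tool", "arguments": {
  "commands": [
    [[0.008,0,0],[0,0,0],0.045],
    [[0.012,0,0],[0,0,0],0.045],
    [[0.012,0,0],[0,0,0],0.045],
    [[0.012,0,0],[0,0,0],0.045],
    [[0.008,0,0],[0,0,0],0.045],
    [[0.006,0,0],[0,0,0],0.045],
    [[0.003,0,0],[0,0,0],0.045],
    [[0.001,0,0],[0,0,0],0.045],
    [[0,0,0],[0,0,0],0.045],
    [[0,0,0],[0,0,0],0.045]
  ]
}}

```text
clock: 9.4
tcp_pos: [0.5656, 0.2415, 0.1433]
tool_rot: [[0.001, 0.37, 0.929], [0.0, 0.929, -0.37], [-1.0, 0.001, 0.001]]
wrist_force: [0.7, -0.4, -0.5]
finger_gap: 0.0603
```

>>> {"name": "servo_tool", "arguments": {
  "commands": [
    [[0.0005,0,0],[0,0,0],0.045],
    [[0.0005,0,0],[0,0,0],0.045],
    [[0.0005,0,0],[0,0,0],0.045],
    [[0.0005,0,0],[0,0,0],0.045],
    [[0,0,0],[0,0,0],0.045]
  ]
}}

```text
clock: 9.82
tcp_pos: [0.5653, 0.2413, 0.1406]
tool_rot: [[-0.0, 0.37, 0.929], [-0.0, 0.929, -0.37], [-1.0, -0.0, -0.0]]
wrist_force: [-0.4, 0.1, -0.4]
finger_gap: 0.0604
```

>>> {"name": "servo_tool", "arguments": {
  "commands": [
    [[0.0005,0,0],[0,0,0],0.045],
    [[0.0005,0,0],[0,0,0],0.045],
    [[0.0005,0,0],[0,0,0],0.045],
    [[0,0,0],[0,0,0],0.045]
  ]
}}

```text
clock: 10.15
tcp_pos: [0.5653, 0.2413, 0.1389]
tool_rot: [[-0.0, 0.37, 0.929], [-0.0, 0.929, -0.37], [-1.0, -0.0, -0.0]]
wrist_force: [-0.6, -0.1, 0.3]
finger_gap: 0.0606
```

>>> {"name": "servo_tool", "arguments": {
  "commands": [
    [[0.0005,0,0],[0,0,0],0.045],
    [[0.0005,0,0],[0,0,0],0.045],
    [[0,0,0],[0,0,0],0.045]
  ]
}}

```text
clock: 10.4
tcp_pos: [0.5655, 0.2413, 0.1388]
tool_rot: [[0.001, 0.37, 0.929], [0.0, 0.929, -0.37], [-1.0, 0.0, 0.001]]
wrist_force: [-0.1, -1.1, 2.5]
finger_gap: 0.0605
```

The foot is on the pan (2.5 N up at the expected height). Releasing gently.

>>> {"name": "servo_tool", "arguments": {
  "commands": [
    [[0,0,0],[0,0,0],0.045],
    [[0,0,0],[0,0,0],0.045],
    [[0,0,0],[0,0,0],0.062],
    [[0,0,0],[0,0,0],0.064],
    [[0,0,0],[0,0,0],0.067],
    [[0,0,0],[0,0,0],0.072],
    [[0,0,0],[0,0,0],0.08],
    [[0,0,0],[0,0,0],0.0878],
    [[0,0,0],[0,0,0],0.0878],
    [[0,0,0],[0,0,0],0.0878]
  ],
  "squeeze": 6
}}

```text
clock: 11.23
tcp_pos: [0.5653, 0.2413, 0.1381]
tool_rot: [[-0.0, 0.37, 0.929], [-0.0, 0.929, -0.37], [-1.0, -0.0, -0.0]]
wrist_force: [-0.8, 0.1, -0.9]
finger_gap: 0.0876
```

>>> {"name": "servo_tool", "arguments": {
  "commands": [
    [[-0.005,0,0],[0,0,0],0.0878],
    [[-0.008,0,0],[0,0,0],0.0878],
    [[-0.01,0,0],[0,0,0],0.0878],
    [[-0.015,0,0],[0,0,0],0.0878],
    [[-0.015,0,0],[0,0,0],0.0878],
    [[-0.015,0,0],[0,0,0],0.0878],
    [[-0.015,0,0],[0,0,0],0.0878],
    [[-0.01,0,0],[0,0,0],0.0878],
    [[-0.005,0,0],[0,0,0],0.0878],
    [[0,0,0],[0,0,0],0.0878]
  ]
}}

```text
clock: 12.07
tcp_pos: [0.5658, 0.2416, 0.2383]
tool_rot: [[0.003, 0.37, 0.929], [0.001, 0.929, -0.37], [-1.0, 0.002, 0.002]]
wrist_force: [0.0, -0.6, -0.3]
finger_gap: 0.088
```

>>> {"name": "servo_tool", "arguments": {
  "commands": [
    [[0,0,0],[0,0,0],0.0878],
    [[0,0,0],[0,0,0],0.0878],
    [[0,0,0],[0,0,0],0.0878],
    [[0,0,0],[0,0,0],0.0878]
  ]
}}

```text
clock: 12.4
tcp_pos: [0.5651, 0.2413, 0.2351]
tool_rot: [[-0.002, 0.37, 0.929], [-0.001, 0.929, -0.37], [-1.0, -0.001, -0.001]]
wrist_force: [0.3, -0.6, 0.9]
finger_gap: 0.0878
```

Run:
```python
from h import *
import cv2
s=bot.state();print(s['clock'],s['tcp_pos'],s['finger_gap'],np.abs(s['qvel']).max())
b=bot.grab_frame('wrist');a=bot.grab_frame('scene')
A=cv2.resize(a[170:350,110:420],None,fx=1.25,fy=1.25,interpolation=2);B=cv2.resize(b[100:380,130:410],(400,400),interpolation=2)
A=cv2.copyMakeBorder(A,0,400-A.shape[0],0,0,0)
cv2.imwrite('pics/e1.png',np.hstack([A,B])[:,:,::-1]);w=A.shape[1]
m=bot.camera_model('wrist');W=wristW(s)
for z,r in((.15,.031),(.058,.021),(.058,.06)):
  e=ext(proj(circ(.5657,.2412,z,r),m,W)); print(z,r,((e-[130,130,100,100])*400/280+[w,w,0,0]).round(0))
```

```text
12.4 [0.56507402 0.24126429 0.23505056] 0.08782800397677852 0.24741950560688347
0.15 0.031 [536. 659. 107. 223.]
0.058 0.021 [567. 628.  93. 153.]
0.058 0.06 [510. 685.  34. 204.]
```

View pics/e1.png

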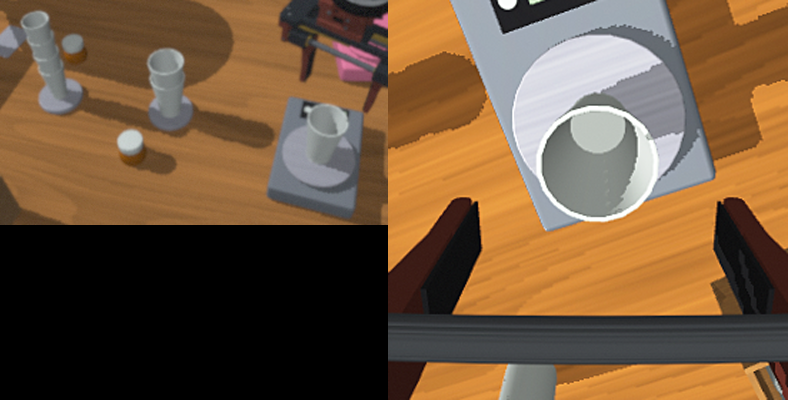

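The beaker stands upright: rim 537–658, top y 105 and bottom y 221 (predicted 536–659, 107–223). Foot top edge is at y 93 as predicted, and the pan spans 512–686. The gripper is clear and the slim stack is intact.

```bash
python3 -c "
from bench import bot
print(bot.close_job(),bot.state()['clock'])"
```

```text
the job is handed in; nothing more can be done
the job is handed in; nothing more can be done
```

The top wide beaker is standing upright in the middle of the grey scale's pan. I gripped it at 25 N and pulled it loose slowly, reading about 6 N of resistance. It then came straight up, was carried level and was set down with about 2.5 N of contact before I released it. The job was handed in at about 12.5 s of the 43 s allowed.

**Last checks:** the final wrist picture matches the predicted rim, foot and pan outlines to about 1–2 mm. The gripper was open and roughly 65 mm above the rim. The slim stack and the rest of the wide stack showed no change.

**One disagreement:** early on, the side camera placed things 7–10 mm away from where the scene camera did. The wrist camera agreed with the scene camera to within 3 mm, so I used those two.

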